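# Hold the bag clip open over the card's edge

### The arm

A 6-joint arm with a two-finger parallel gripper is mounted at the origin on the work surface. World frame = base frame: x ahead of the robot, y to its left, z up, the work surface at z = 0. Lengths are in m, angles in rad, forces in N, time in s.
With the tool pointing down it reaches from about 0.4 to 0.925 m from the base axis. Payload 12.5 kg.
Tool frame: the origin (TCP) lies midway between the tips of the shut fingers; the grasp point (between the pads) lies 19 mm behind it; z points along the fingers, y is the line along which they close (so a half turn about z gives the same grasp; the last joint's range is limited). The gripper opens to 95 mm and grips with 3 to 60 N. Pads are 20 mm wide; open, the fingers measure 119 mm over their backs; the gripper's body (75 mm by 180 mm) begins 59 mm behind the grasp point.
Start: joints at [1.147, 0.491, 1.559, -0, 1.092, -0.106], TCP at [0.195, 0.594, 0.215] pointing down, gripper open.
Joint ranges: [-3.1, 3.1], [-0.84, 2.19], [0.05, 2.79], [-1.13, 4.28], [0.06, 2.93], [-2.69, 2.69]. Speed limits (rad/s): [2.22, 2.22, 2.79, 3.14, 3.14, 3.14].

### API

Orientations are given as a rotation vector (axis times angle).
In Python, from rig import ctrl gives the robot as it stands.
- The arm moves only by the shell command python3 -m crank 'ROWS'. ROWS is JSON, a list of rows, each a list of 3 entries, a list of its own where there are three numbers: the opening, from 0 (shut) to 1 (fully open), then the shift along the tool's x, y, z in mm, then the turn, a rotation vector about the tool's x, y, z in rad. In form: [[grip, [tx, ty, tz], [ax, ay, az]], ...]. A call has 1 to 5 rows; each row shifts and turns the commanded pose from where the row before left it, along the tool's axes as they then stand; what a row does not reach is not made up. A row lasts 1/8 s, in which the tool goes at most 62.5 mm and 10.7 degrees, less where a joint would pass 70% of its speed; a pose out of reach is approached as far as the arm can. A call is refused whole if a number of a shift passes 62.5 or a number of a turn 0.188, either way. A call with a gripper value outside its range is refused whole. The fingers move at their own pace and stop on an object; the grip force is fixed at half the most. Time passes only in rows, so rows that do not move let the fingers close. It gives the time, the measured TCP pose, the force, the opening and the grip force at its end, in the units of the state.
- ctrl.get_obs(): the state, without advancing time (a new reading comes with each control period).
- ctrl.read_camera(name): name is "side" or "top"; returns a dict with "color" (400x640x3 uint8, red, green, blue), "camera_matrix" (3x3 intrinsics, pixels), "R" (3x3) and "t" (3): a world point X has camera coordinates R X + t. Camera axes: x right, y down, z forward; pixel columns grow to the right and rows downward; lengths in m; the calibration is good to about 2 mm. A picture is of the moment at which its call begins. There is no depth.
- ctrl.hand_in(): hands the job in; it is judged then, once.
The state is a dict: "t": time; "joint_pos": joint angles; "qvel": joint speeds; "effort": joint torques, N m; "ee_pos": TCP position; "eef_rot": TCP orientation; "wrist_force": force on the tool from outside, world axes, zero at the start; "moment": the same for the moment, N m; "width": finger opening in m; "gripper_force": force on a finger pad.
Only numpy, scipy, OpenCV 4.12 (cv2) and the standard library are available. Lean on these libraries where they do the work, as an engineer would, in place of code of your own. Each camera call takes 0.05 s, during which the arm holds its last target. There are 200 camera calls.

### The job

Squeeze the handles of the bag clip that is parked on the wall of the wooden capsule box, lift it off, and carry it to the card standing in its wooden foot. Hold the clip there wide open and upright astride the middle of the card's top edge, the edge about half-way up between the jaws, the clip lying along the edge and nothing of it touching the card, so that a note can be slipped in beside the card. Finish while still holding the clip squeezed open: do not let go; leave the card stand, jar, cup and teaspoon where they are.

Things in the scene. Friction and masses are not known exactly. Their poses are not given: they have to be found in the camera images.
- clip_pivot (a point): Centre of the grey plastic bag clip (about 66 g), the middle of its hinge barrel (14 mm thick, 44 mm long). Axes: y along the hinge and jaws, z up to the handles, x the way the handles are squeezed. At the start the clip is upright astride the box's near wall, barrel resting on the rim, jaw tips 38 mm below the rim.
- clip_handles (a point): Where to grip: 30 mm above the hinge, between two handle plates (36 mm along y). Shut, they lean apart in a V: tops 40 mm above the hinge, 46 mm over the outsides. Squeezed to the stop they stand parallel, 20 mm over the outsides, 7-45 mm above the hinge; keep fingertips 9 mm or more above the hinge. Spring: 3 N per handle to start, 9 N at the stop; it shuts if the grip slackens.
- clip_mouth (a point): Midway between the jaw tips, 45 mm straight below the hinge; same axes. The jaws are 70 mm long along y; the gap between their tips is 29 mm when squeezed to the stop.
- clip_arm (a joint): How far each handle is squeezed from shut, rad: about 0.016 at the start (gripping the 4 mm wall), 0.30 at the stop (wide open).
- box_rim (a point): Middle of the top rim of the near wall of the open wooden capsule box (120 mm across, 140 mm along this wall, 60 mm high, walls 4 mm, fixed to the counter). Axes: x across this wall into the box, y along it, z up. The clip is parked within 25 mm of this point.
- card_edge (a point): Middle of the top edge of the stiff brown card (130 mm wide, 4 mm thick, top 130 mm above the counter), which is fixed upright in a wooden foot 70 x 150 x 28 mm, 0.9 kg together, loose on the counter. Axes: x across the card's faces, y along the top edge, z up.
- jar: Glass storage jar, 104 mm wide over its wire catch, 113 mm high; origin at the centre of its underside. Leave alone.
- cup: White ceramic mug, 66 mm wide, 60 mm high, handle on +y; origin at the centre of its underside. Leave alone.
- teaspoon: Steel teaspoon, 120 mm long, lying on the counter along its x axis. Leave alone.

How it is judged:
By the outcome, as a careful person would: the job done as asked, in the order asked, and still so for the second after the job is handed in, while the arm keeps its last pose, push and grip.
It also fails if it takes over 38 s, if anything falls off the work surface, if the arm or the gripper's body presses on something with over 40 N, if the wrist force passes 120 N, or if a joint passes its speed limit or range.

## Working session

There is one attempt and no reset: what is moved stays moved. The work goes in short steps, Python scripts to look and compute and a shell command to move; the robot and the scene stay as the last step left them, time stands still between calls to the robot, and variables do not carry over. Pictures are saved under pics/ and viewed, at most 10 in all, crops included, and the job is handed in when it is done.

```bash
ls; mkdir -p pics
python3 - <<'E'
from rig import ctrl
import cv2
print(ctrl.get_obs())
for n in("side","top"):
    c=ctrl.read_camera(n); cv2.imwrite(f"pics/{n}0.png",c["color"][:,:,::-1]); print(n,c["camera_matrix"],c["R"],c["t"])
E
```

```text
pics
{'t': 0.0, 'joint_pos': array([ 1.14740565e+00,  4.91564279e-01,  1.55946128e+00,  1.32591855e-05,
        1.09167926e+00, -1.05594441e-01]), 'qvel': array([-0.00036795, -0.00019226,  0.00025316,  0.00059898, -0.00139115,
        0.0003749 ]), 'effort': array([ 1.20184170e-03, -6.12630486e+01, -2.58187097e+01,  6.92599732e-02,
        4.81508137e-02, -1.02142719e-04]), 'ee_pos': array([0.19516748, 0.59348955, 0.21405474]), 'eef_rot': array([-4.97056768e-01, -3.10171535e+00,  1.68123672e-03]), 'wrist_force': array([ 0.42861007,  1.44272387, -0.85132664]), 'moment': array([-0.00423545, -0.00036854,  0.01002456]), 'gripper_force': 0.0, 'width': 0.09522083093147717}
side [[505.71631415   0.         322.64762003]
 [  0.         505.71631415 201.66279092]
 [  0.           0.           1.        ]] [[-0.99630142 -0.08350332  0.02026512]
 [-0.06786659  0.62004545 -0.78162508]
 [ 0.052703   -0.7801095  -0.62341925]] [0.55014082 0.11590624 0.99759083]
top [[365.47585462   0.         318.45126268]
 [  0.         365.47585462 196.14195836]
 [  0.           0.           1.        ]] [[-0.0031253  -0.99962038 -0.02737402]
 [-0.99706429  0.00520924 -0.07639146]
 [ 0.07650506  0.02705491 -0.99670207]] [-0.01359941  0.55800692  0.73913387]
```

View pics/side0.png

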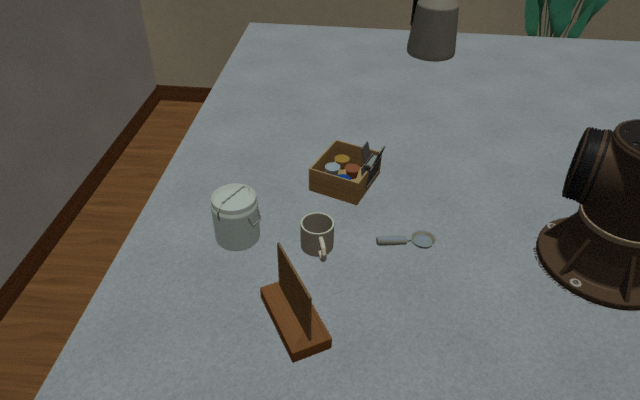

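View pics/top0.png

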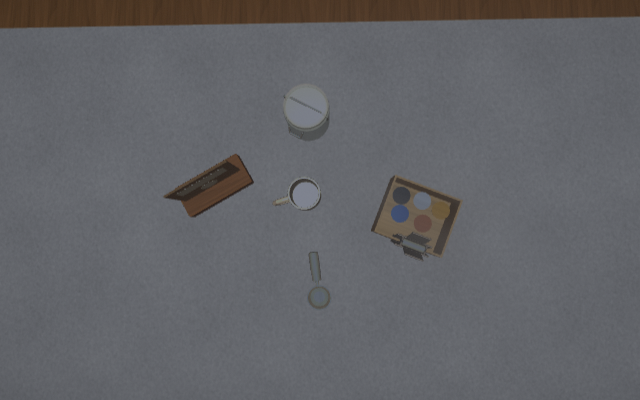

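The side view shows the box and clip at about (345,172) and the card at (295,290). The top view shows the clip at (411,245) and the card's top edge from about (165,196) to (240,160). Next I'll make enlarged crops.

Run:
```python
import cv2,numpy as np
s=cv2.imread("pics/side0.png");t=cv2.imread("pics/top0.png")
def crop(im,x,y,w,h,k):
    c=cv2.resize(im[y:y+h,x:x+w],None,fx=k,fy=k,interpolation=cv2.INTER_CUBIC)
    c=cv2.convertScaleAbs(c,alpha=1.5,beta=10)
    for i in range(0,w,10):
        cv2.line(c,(i*k,0),(i*k,6),(0,255,0),1); cv2.putText(c,str(x+i),(i*k,16),0,.35,(0,255,255),1)
    for j in range(0,h,10):
        cv2.line(c,(0,j*k),(6,j*k),(0,255,0),1); cv2.putText(c,str(y+j),(8,j*k+4),0,.35,(0,255,255),1)
    return c
A=np.hstack([crop(t,365,170,100,100,4)[:400],crop(s,305,135,100,100,4)]);cv2.imwrite("pics/boxc.png",cv2.resize(A,None,fx=1,fy=1))
A=np.hstack([crop(t,160,145,100,100,4),crop(s,240,240,100,125,4)[:400]]);cv2.imwrite("pics/cardc.png",A)
```

```text
(no output)
```

View pics/boxc.png

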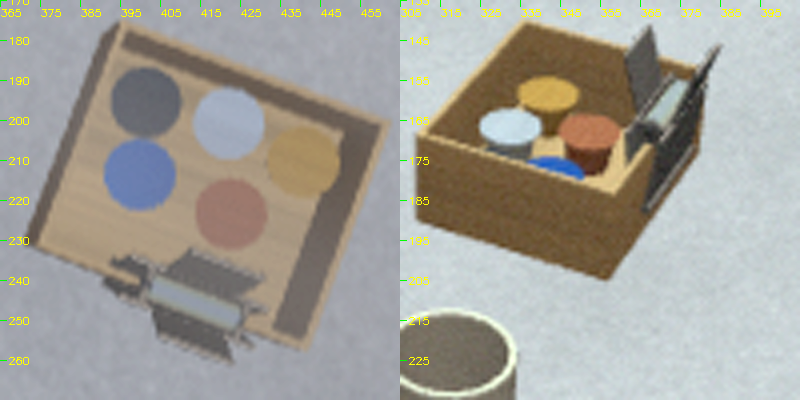

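View pics/cardc.png

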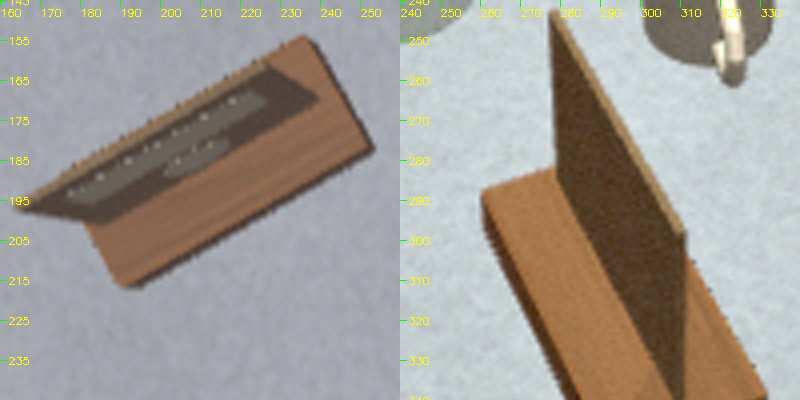

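Readings from the crops:

| Feature | Top view | Side view |
|---|---|---|
| Barrel | ends (402.5,241) to (425,250) | centre about (371,162) |
| Near-wall rim corners | (374.5,232), (441,257.5) | near corner (357.5,184) |
| Card top edge | (163.5,197) to (226,160.5) | (310,298) to (278,243) |

```bash
cat > h.py <<'E'
import numpy as np, cv2
from rig import ctrl
C={n:ctrl.read_camera(n) for n in("side","top")}
def ray(n,u):
    c=C[n];d=c["R"].T@np.linalg.solve(c["camera_matrix"],[*u,1]);return -c["R"].T@c["t"],d
def onz(n,u,z):
    o,d=ray(n,u);return o+d*(z-o[2])/d[2]
def tri(s,t):
    P=[C[n]["camera_matrix"]@np.c_[C[n]["R"],C[n]["t"]] for n in("side","top")]
    X=cv2.triangulatePoints(*P,np.array(s,float).reshape(2,1),np.array(t,float).reshape(2,1)).ravel();return X[:3]/X[3]
def proj(n,X):
    c=C[n];p=c["camera_matrix"]@(c["R"]@X+c["t"]);return p[:2]/p[2]
E
python3 - <<'E'
from h import *
np.set_printoptions(precision=4,suppress=True)
print("box top",*[onz("top",u,.06) for u in[(374.5,231.75),(441.2,257.5),(461.7,200.5),(395,176)]])
print("box side",*[onz("side",u,.06) for u in[(357.5,183.7),(309.5,168.7),(336,140.5)]])
print("tri corner",tri((357.5,183.7),(374.5,231.75)))
a,b=onz("top",(402.5,241.2),.073),onz("top",(425,250),.073);print("barrel top",a,b,(a+b)/2,np.arctan2(*(b-a)[1::-1]))
print("barrel side",onz("side",(371.2,162),.073),"tri",tri((371.2,162),(413.75,245.75)))
a,b=onz("top",(163.5,197),.13),onz("top",(226.2,160.5),.13);print("card top",a,b,(a+b)/2,np.arctan2(*(b-a)[1::-1]),np.linalg.norm(a-b))
a,b=onz("side",(310.2,298.5),.13),onz("side",(278.2,243.2),.13);print("card side",a,b,(a+b)/2,np.arctan2(*(b-a)[1::-1]),np.linalg.norm(a-b))
E
```

```text
box top [ 0.4847 -0.1261  0.06  ] [ 0.4349 -0.2537  0.06  ] [ 0.545  -0.2965  0.06  ] [ 0.594 -0.168  0.06 ]
box side [ 0.4888 -0.1196  0.06  ] [ 0.5963 -0.1637  0.06  ] [ 0.5454 -0.2884  0.06  ]
tri corner [ 0.4873 -0.1268  0.0547]
barrel top [ 0.4669 -0.1775  0.073 ] [ 0.4502 -0.2197  0.073 ] [ 0.4586 -0.1986  0.073 ] -1.9477685281173258
barrel side [ 0.4612 -0.1863  0.073 ] tri [ 0.4596 -0.2009  0.0633]
card top [0.5495 0.2605 0.13  ] [0.6151 0.1477 0.13  ] [0.5823 0.2041 0.13  ] -1.0440010896167866 0.13043079221024564
card side [0.5508 0.2653 0.13  ] [0.615 0.154 0.13 ] [0.5829 0.2097 0.13  ] -1.0475759267486642 0.12846934494070525
```

```bash
python3 -m crank '[[1,[0,0,0],[0,0,0.181]],[1,[0,0,0],[0,0,0.181]],[1,[0,0,0],[0,0,0.181]],[1,[0,0,0],[0,0,0.181]],[1,[0,0,0],[0,0,0.181]]]' && python3 -m crank '[[1,[0,0,0],[0,0,0.181]],[1,[0,0,0],[0,0,0.181]],[1,[0,0,0],[0,0,0.181]],[1,[0,0,0],[0,0,0.18]]]' && python3 -m crank '[[1,[-26,37,0],[0,0,0]],[1,[-26,37,0],[0,0,0]],[1,[-26,37,0],[0,0,0]],[1,[-26,37,0],[0,0,0]],[1,[-26,37,0],[0,0,0]]]'
```

```text
t: 0.82
ee_pos: [0.1952, 0.5937, 0.2145]
eef_rot: [1.811, 2.567, -0.0]
wrist_force: [-0.2, 0.4, 0.5]
width: 0.095
gripper_force: 0.0
t: 1.32
ee_pos: [0.1952, 0.5936, 0.2145]
eef_rot: [2.602, 1.761, -0.0]
wrist_force: [0.3, 0.8, 0.5]
width: 0.0953
gripper_force: 0.0
t: 1.95
ee_pos: [0.3204, 0.4037, 0.2146]
eef_rot: [2.596, 1.769, 0.0]
wrist_force: [-0.4, 0.0, 0.8]
width: 0.0953
gripper_force: 0.0
```

```bash
python3 -m crank '[[1,[-26,37,0],[0,0,0]],[1,[-26,37,0],[0,0,0]],[1,[-26,37,0],[0,0,0]],[1,[-27,37,0],[0,0,0]]]' && python3 -m crank '[[1,[-37,18,0],[0,0,0]],[1,[-37,18,0],[0,0,0]],[1,[-37,18,0],[0,0,0]],[1,[-37,18,0],[0,0,0]],[1,[-37,18,0],[0,0,0]]]' && python3 -m crank '[[1,[-37,18,0],[0,0,0]],[1,[-37,18,0],[0,0,0]],[1,[-37,18,0],[0,0,0]],[1,[-37,18,0],[0,0,0]],[1,[-37,18,0],[0,0,0]]]' && python3 -m crank '[[1,[-35,21,10],[0,0,0]],[1,[0,0,30],[0,0,0]],[1,[0,0,30],[0,0,0]],[1,[0,0,0],[0,0,0]]]'
cat >> h.py <<'E'
def crop(im,x,y,w,h,k):
    c=cv2.resize(im[y:y+h,x:x+w,::-1],None,fx=k,fy=k,interpolation=cv2.INTER_CUBIC)
    c=cv2.convertScaleAbs(c,alpha=1.5,beta=10)
    for i in range(0,w,10):
        cv2.line(c,(i*k,0),(i*k,6),(0,255,0),1); cv2.putText(c,str(x+i),(i*k,16),0,.35,(0,255,255),1)
    for j in range(0,h,10):
        cv2.line(c,(0,j*k),(6,j*k),(0,255,0),1); cv2.putText(c,str(y+j),(8,j*k+4),0,.35,(0,255,255),1)
    return c
def pair(name,X,w=80,h=80,k=5):
    A=[]
    for n in("top","side"):
        p=proj(n,np.array(X)).round().astype(int);A.append(crop(C[n]["color"],max(p[0]-w//2,0),max(p[1]-h//2,0),w,h,k))
    cv2.imwrite("pics/"+name,np.hstack(A))
E
python3 - <<'E'
from h import *
o=ctrl.get_obs();print(o["ee_pos"],o["eef_rot"],proj("top",o["ee_pos"]),proj("side",o["ee_pos"]))
pair("hover.png",[.459,-.2,.10],80,100,5)
E
```

```text
t: 2.45
ee_pos: [0.4197, 0.2518, 0.2147]
eef_rot: [-2.596, -1.769, -0.0]
wrist_force: [0.2, 0.0, 0.1]
width: 0.0952
gripper_force: 0.0
t: 3.08
ee_pos: [0.435, 0.0467, 0.2147]
eef_rot: [2.596, 1.768, 0.0]
wrist_force: [0.6, 0.8, -0.3]
width: 0.0952
gripper_force: 0.0
t: 3.7
ee_pos: [0.4509, -0.1585, 0.2146]
eef_rot: [-2.597, -1.768, -0.0]
wrist_force: [-0.1, 0.1, -0.7]
width: 0.0949
gripper_force: 0.0
t: 4.2
ee_pos: [0.457, -0.197, 0.1432]
eef_rot: [-2.594, -1.766, 0.002]
wrist_force: [-0.3, 1.1, 1.5]
width: 0.0954
gripper_force: 0.0
[ 0.45807045 -0.19746848  0.14527173] [2.59628076e+00 1.76853607e+00 3.32956634e-04] [422.92429678 248.35630025] [375.39846547 131.21719002]
```

View pics/hover.png

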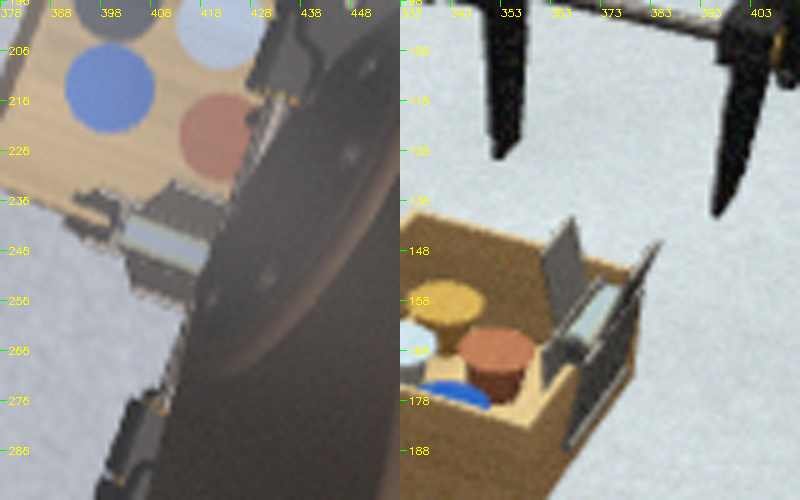

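The side crop shows the fingertips at about (354.4,129.4) and (396.4,141.4), and the handle tops at about (367,141.6) and (385,146). The top view is partly hidden by the arm.

Run:
```python
from h import *
from scipy.spatial.transform import Rotation as R
np.set_printoptions(precision=4,suppress=True)
o=ctrl.get_obs();M=R.from_rotvec(o["eef_rot"]).as_matrix();p=o["ee_pos"]
for s in(1,-1):
  for dx in(.01,-.01): print(s,dx,proj("side",p+M@[dx,s*.05,0]),proj("top",p+M@[dx,s*.05,0]))
h=np.array([.46,-.196,.107])
for s in(1,-1):
  for dx in(.018,-.018):print("handle",s,dx,proj("side",h+M@[dx,s*.023,0]),proj("top",h+M@[dx,s*.023,0]))
```

```text
1 0.01 [352.1092 127.4279] [427.6045 218.77  ]
1 -0.01 [355.7699 123.3354] [438.666  223.0138]
-1 0.01 [395.7588 138.9866] [407.2923 273.7041]
-1 -0.01 [398.9594 134.6153] [418.425  278.0832]
handle 1 0.018 [360.1496 147.9092] [411.6713 230.3922]
handle 1 -0.018 [366.4424 140.2098] [430.4306 237.6407]
handle -1 0.018 [379.8542 153.386 ] [402.8385 254.1503]
handle -1 -0.018 [385.7835 145.4553] [421.6499 261.498 ]
```

```bash
python3 -m crank '[[1,[0,1,20],[0,0,0]],[1,[0,0,25],[0,0,0]],[1,[0,0,20],[0,0,0]],[1,[0,0,0],[0,0,0]]]' && python3 -m crank '[[0.35,[0,0,0],[0,0,0]],[0.35,[0,0,0],[0,0,0]],[0.35,[0,0,0],[0,0,0]]]'
```

```text
t: 4.9
ee_pos: [0.4587, -0.1976, 0.0796]
eef_rot: [-2.596, -1.768, 0.0]
wrist_force: [0.6, -0.7, 0.7]
width: 0.0951
gripper_force: 0.0
t: 5.28
ee_pos: [0.4589, -0.1979, 0.0803]
eef_rot: [2.596, 1.768, 0.001]
wrist_force: [0.1, -1.1, -0.1]
width: 0.0706
gripper_force: 0.0
```

```bash
python3 -m crank '[[0.35,[0,0,1],[0,0,0]],[0.35,[0,0,0],[0,0,0]],[0.35,[0,0,0],[0,0,0]],[0.35,[0,0,0],[0,0,0]]]'
python3 - <<'E'
from h import *
pair("near.png",[.459,-.2,.08],80,80,5)
E
```

```text
t: 5.78
ee_pos: [0.4594, -0.1981, 0.0793]
eef_rot: [2.595, 1.767, 0.001]
wrist_force: [1.4, -1.0, 11.0]
width: 0.0347
gripper_force: 6.6
```

View pics/near.png

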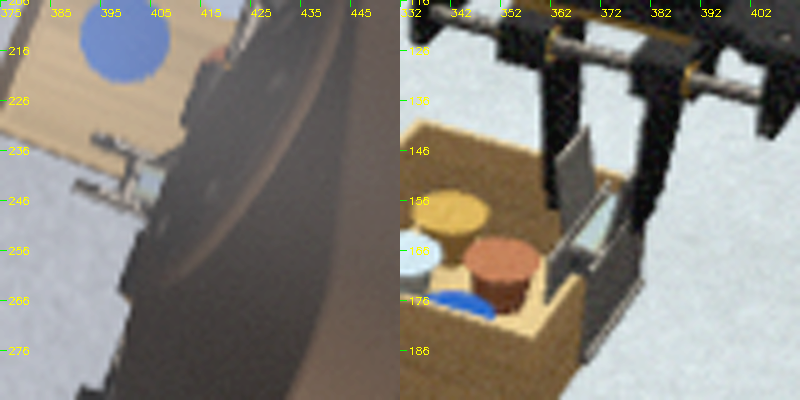

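The side crop shows both fingers on the handles, at about (362,150) and (381,155), with the jaws starting to open. I'll squeeze on to the stop.

```bash
python3 -m crank '[[0.2,[0,0,0],[0,0,0]],[0.2,[0,0,0],[0,0,0]],[0.1,[0,0,0],[0,0,0]],[0.1,[0,0,0],[0,0,0]]]'; python3 -m crank '[[0,[0,0,0],[0,0,0]],[0,[0,0,0],[0,0,0]],[0,[0,0,0],[0,0,0]],[0,[0,0,0],[0,0,0]]]'
```

```text
t: 6.38
ee_pos: [0.459, -0.198, 0.0797]
eef_rot: [2.595, 1.768, 0.001]
wrist_force: [-2.4, 0.5, 15.4]
width: 0.0192
gripper_force: 30.0
t: 6.88
ee_pos: [0.459, -0.198, 0.0797]
eef_rot: [2.595, 1.768, 0.001]
wrist_force: [-3.4, -0.0, 15.2]
width: 0.0192
gripper_force: 30.0
```

```bash
python3 -m crank '[[0,[0,0,-2],[0,0,0]],[0,[0,0,-4],[0,0,0]],[0,[0,0,-10],[0,0,0]],[0,[0,0,-20],[0,0,0]],[0,[0,0,-25],[0,0,0]]]';python3 -m crank '[[0,[0,0,-30],[0,0,0]],[0,[0,0,-30],[0,0,0]],[0,[0,0,-20],[0,0,0]],[0,[0,0,0],[0,0,0]],[0,[0,0,0],[0,0,0]]]'
python3 - <<'E'
from h import *
o=ctrl.get_obs();print(o["ee_pos"],o["eef_rot"],o["wrist_force"],o["moment"])
pair("lift.png",[.459,-.2,.18],80,100,5)
E
```

```text
t: 7.5
ee_pos: [0.4585, -0.1976, 0.1404]
eef_rot: [-2.596, -1.768, 0.0]
wrist_force: [0.0, 1.0, -1.4]
width: 0.0194
gripper_force: 30.0
t: 8.12
ee_pos: [0.4583, -0.1976, 0.219]
eef_rot: [-2.596, -1.768, 0.0]
wrist_force: [0.8, 0.6, -0.3]
width: 0.0197
gripper_force: 30.0
[ 0.45833824 -0.1975702   0.21873031] [-2.59540179e+00 -1.76743931e+00  9.06221570e-04] [-0.8611254  -0.22598424 -1.04727112] [-0.13766812  0.07526514  0.0002536 ]
```

View pics/lift.png

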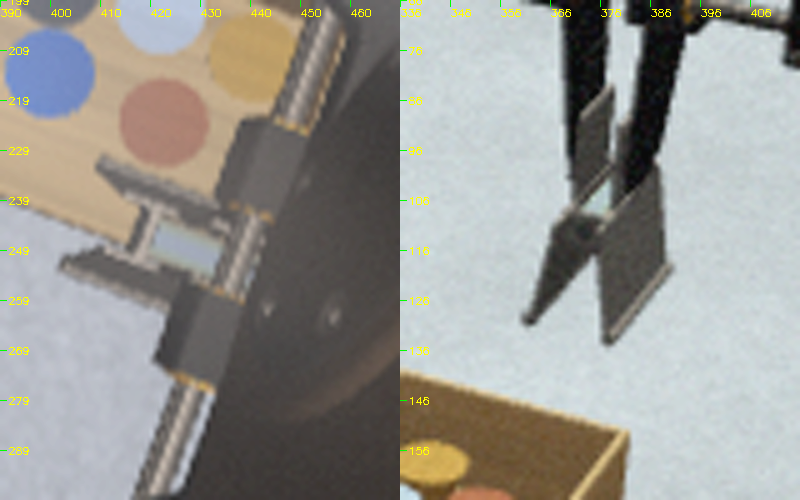

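The clip is lifted, open and upright. In the side view the jaw-tip corners are (362,130.4), (377.2,134.6) and (390.4,119.2).

Run:
```python
from h import *
from scipy.optimize import least_squares as L
from scipy.spatial.transform import Rotation as R
np.set_printoptions(precision=4,suppress=True)
o=ctrl.get_obs();M=R.from_rotvec(o["eef_rot"]).as_matrix();p=o["ee_pos"]
obs=np.array([(362,130.4),(377.2,134.6),(390.4,119.2)])-[.5,2.2]
loc=np.array([(.035,.0155,.045),(.035,-.0155,.045),(-.035,-.0155,.045)])
def f(q): # offset along tool x, z of hinge, tilt about tool y
    Q=R.from_rotvec([0,q[2],0]).as_matrix()
    return np.concatenate([proj("side",p+M@([q[0],0,q[1]]+Q@l))-u for l,u in zip(loc,obs)])
r=L(f,[0,.01,0]);print(r.x,r.fun)
r=L(lambda q:f([q[0],q[1],0]),[0,.01]);print(r.x,r.fun)
# top handles/jaw tip predicted pixels with tilt 0
for l in loc: print(proj("top",p+M@([r.x[0],0,r.x[1]]+l)))
```

```text
[ 0.0022  0.0069 -0.0187] [ 1.1954  0.3268 -0.1071 -0.2507 -1.3309 -0.1421]
[0.0014 0.0071] [ 1.1994  0.1491 -0.0987 -0.4291 -1.3782  0.2183]
[408.7411 232.1263]
[402.2136 249.69  ]
[442.4456 265.3879]
```

```bash
python3 -m crank '[[0,[0,0,0],[0,0,-0.18]],[0,[0,0,0],[0,0,-0.18]],[0,[0,0,0],[0,0,-0.18]],[0,[0,0,0],[0,0,-0.18]],[0,[0,0,0],[0,0,-0.181]]]' && python3 -m crank '[[0,[15,16,-2],[0,0,0]],[0,[27,29.5,0],[0,0,0]],[0,[27,29.5,0],[0,0,0]],[0,[27,29.5,0],[0,0,0]],[0,[27,29.5,0],[0,0,0]]]' && python3 -m crank '[[0,[27,29.5,0],[0,0,0]],[0,[27,29.5,0],[0,0,0]],[0,[27,29.5,0],[0,0,0]],[0,[27,29.5,0],[0,0,0]],[0,[27,29.5,0],[0,0,0]]]' && python3 -m crank '[[0,[20,21,0],[0,0,0]],[0,[7,7,0],[0,0,0]],[0,[0,0,0],[0,0,0]],[0,[0,0,0],[0,0,0]]]'
python3 - <<'E'
from h import *
o=ctrl.get_obs();print(o["ee_pos"],o["eef_rot"],o["wrist_force"],o["moment"])
pair("card1.png",[.583,.204,.15],100,120,4)
E
```

```text
t: 8.95
ee_pos: [0.4586, -0.1977, 0.2191]
eef_rot: [-1.559, -2.726, -0.0]
wrist_force: [-0.1, -0.0, -0.8]
width: 0.0191
gripper_force: 30.0
t: 9.57
ee_pos: [0.513, -0.0228, 0.2212]
eef_rot: [-1.567, -2.722, 0.0]
wrist_force: [-0.3, -0.9, 0.6]
width: 0.0197
gripper_force: 30.0
t: 10.2
ee_pos: [0.5728, 0.168, 0.221]
eef_rot: [-1.567, -2.722, 0.001]
wrist_force: [-0.2, -0.2, -0.3]
width: 0.0193
gripper_force: 30.0
t: 10.7
ee_pos: [0.5831, 0.2032, 0.2216]
eef_rot: [-1.568, -2.722, 0.0]
wrist_force: [0.2, -0.5, -0.8]
width: 0.0192
gripper_force: 30.0
[0.58321464 0.20317985 0.22178745] [1.56886891e+00 2.72170638e+00 5.35638311e-05] [-0.38167782 -0.09040726 -1.4146119 ] [-0.05998258  0.00122775  0.01460495]
```

View pics/card1.png

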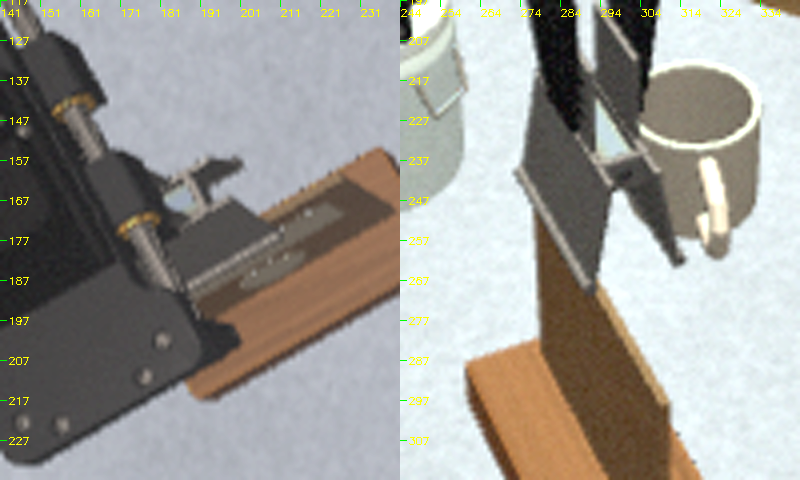

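The side crop shows the jaw-tip ends at (273.5,240), (291.5,269.5) and (314,262.8), and the near end of the card edge at (311,298). The top crop shows jaw-tip ends at (211,176) and (201,157.5). Next I'll use the known tool pose to correct the camera bias and get the card's pose relative to the clip.

Run:
```python
from h import *
from scipy.spatial.transform import Rotation as R
np.set_printoptions(precision=4,suppress=True)
o=ctrl.get_obs();M=R.from_rotvec(o["eef_rot"]).as_matrix();p=o["ee_pos"]
S=[((273.5,240),(-.035,.0155)),((291.5,269.5),(.035,.0155)),((314,262.8),(.035,-.0155))]
T=[((211,176.2),(-.035,-.0155)),((201,157.5),(-.035,.0155))]
# tool y sign: check which side each jaw is
for sg in(1,-1):
 for h in(.007,.0125):
  for a in(-.003,.001):
   out=[]
   for n,O in(("side",S),("top",T)):
    d=np.array([np.array(u)-proj(n,p+M@[a+l[0],sg*l[1],h+.045]) for u,l in O]);out.append((n,d.mean(0),np.abs(d-d.mean(0)).max()))
    b=d.mean(0)
    E={"side":[(310.5,298.4),(278.2,243.2)],"top":[(163.5,197),(226.2,160.5)]}[n]
    e=[onz(n,np.array(u)-b,.13) for u in E];m=M.T@(sum(e)/2-p);dd=M.T@(e[0]-e[1])
    out.append(("card rel tool",m,"yaw err",np.arctan2(dd[1],dd[0])))
   print(sg,h,a,*out,sep="\n ")
```

```text
1
 0.007
 -0.003
 ('side', array([0.4714, 4.5901]), np.float64(2.2740102585068294))
 ('card rel tool', array([-0.0038, -0.0005,  0.0918]), 'yaw err', np.float64(0.0010005794701739815))
 ('top', array([-0.2058,  2.8578]), np.float64(1.5623421649846847))
 ('card rel tool', array([-0.0018,  0.0039,  0.0918]), 'yaw err', np.float64(-0.0017609451631054682))
1
 0.007
 0.001
 ('side', array([-0.5658,  2.8643]), np.float64(2.1924452798060656))
 ('card rel tool', array([ 0.0003, -0.0006,  0.0918]), 'yaw err', np.float64(0.0010352161641346152))
 ('top', array([1.839 , 1.6726]), np.float64(1.5592372765269573))
 ('card rel tool', array([0.0025, 0.0039, 0.0918]), 'yaw err', np.float64(-0.0017611344445475627))
1
 0.0125
 -0.003
 ('side', array([0.4116, 1.9576]), np.float64(2.3575744134495458))
 ('card rel tool', array([0.0015, 0.0016, 0.0918]), 'yaw err', np.float64(-0.0008706815467809989))
 ('top', array([-1.2763,  2.3317]), np.float64(1.629496846700377))
 ('card rel tool', array([-0.003 ,  0.002 ,  0.0918]), 'yaw err', np.float64(-0.0017190975648752787))
1
 0.0125
 0.001
 ('side', array([-0.6211
[... 1022 characters left out ...]
125
 -0.003
 ('side', array([-5.7133,  3.7664]), np.float64(27.813189946392736))
 ('card rel tool', array([ 0.0018, -0.0086,  0.0918]), 'yaw err', np.float64(0.008240490923150188))
 ('top', array([-1.2763,  2.3317]), np.float64(17.07050315329961))
 ('card rel tool', array([-0.003 ,  0.002 ,  0.0918]), 'yaw err', np.float64(-0.0017190975648752787))
-1
 0.0125
 0.001
 ('side', array([-6.7634,  2.0522]), np.float64(27.80719661473874))
 ('card rel tool', array([ 0.0058, -0.0087,  0.0918]), 'yaw err', np.float64(0.008300482448931503))
 ('top', array([0.7506, 1.1568]), np.float64(17.073554097850476))
 ('card rel tool', array([0.0012, 0.002 , 0.0918]), 'yaw err', np.float64(-0.0017192811191341852))
```

```bash
python3 -m crank '[[0,[2,2,5],[0,0,0]],[0,[0,0,15],[0,0,0]],[0,[0,0,15],[0,0,0]],[0,[0,0,5],[0,0,0]],[0,[0,0,0],[0,0,0]]]' && python3 -m crank '[[0,[0,0,7],[0,0,0]],[0,[0,0,8],[0,0,0]],[0,[0,0,0],[0,0,0]],[0,[0,0,0],[0,0,0]]]'
python3 - <<'E'
from h import *
o=ctrl.get_obs();print(o["ee_pos"],o["wrist_force"],o["moment"])
pair("card2.png",[.583,.204,.14],66,80,6)
E
```

```text
t: 11.52
ee_pos: [0.5839, 0.2068, 0.181]
eef_rot: [-1.567, -2.722, 0.001]
wrist_force: [-0.2, 0.4, -0.4]
width: 0.0193
gripper_force: 30.0
t: 12.02
ee_pos: [0.5841, 0.2069, 0.1667]
eef_rot: [1.567, 2.723, 0.0]
wrist_force: [-0.1, 0.3, -0.3]
width: 0.0191
gripper_force: 30.0
[0.5841369  0.20687337 0.16688512] [-0.16425511  0.06848842 -1.36233911] [-0.01770659  0.06248654  0.0189093 ]
```

View pics/card2.png

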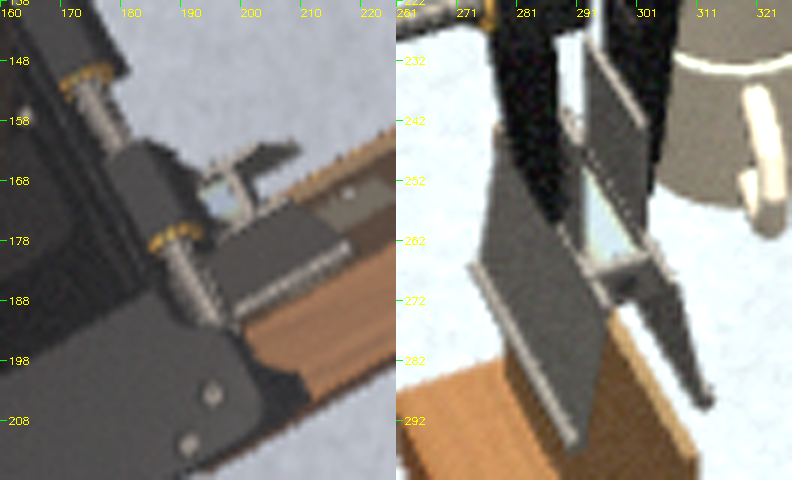

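The jaws now straddle the card with no wrist force. In the side view the near jaw tips are at (290.8,296.5) and (312.5,290), with the card edge running between them to (311,297.5). In the top view the jaw tips are at (218.3,179) and (209.7,163). Next comes a numeric check of the centring.

Run:
```python
from h import *
from scipy.spatial.transform import Rotation as R
np.set_printoptions(precision=4,suppress=True)
o=ctrl.get_obs();M=R.from_rotvec(o["eef_rot"]).as_matrix();p=o["ee_pos"]
S=[((273.8,266),(-.035,.0155)),((290.8,296.5),(.035,.0155)),((312.5,290),(.035,-.0155))]
T=[((218.3,178.8),(-.035,-.0155)),((209.7,163),(-.035,.0155))]
# top: row-major order of jaws fitted by sign
for h in(.010,.0125):
  a=-.001
  for n,O in(("side",S),("top",T)):
    d=np.array([np.array(u)-proj(n,p+M@[a+l[0],l[1],h+.045]) for u,l in O]);b=d.mean(0)
    E={"side":[(310.5,298.2),(278.2,243.2)],"top":[(163.5,197),(226.2,160.5)]}[n]
    m=M.T@(sum(onz(n,np.array(u)-b,.13) for u in E)/2-p)
    print(h,n,"bias",b,"resid",(d-b).ravel(),"card in tool",m)
```

```text
0.01 side bias [-0.4698  2.2576] resid [-1.2211 -0.11   -0.9355  0.1282  2.1565 -0.0183] card in tool [-0.0013 -0.0024  0.0369]
0.01 top bias [0.1594 1.682 ] resid [ 0.2763  0.7708 -0.2763 -0.7708] card in tool [-0.0027 -0.0001  0.0369]
0.0125 side bias [-0.495   1.1642] resid [-1.2537 -0.1053 -0.9379  0.1247  2.1916 -0.0194] card in tool [ 0.0009 -0.0015  0.0369]
0.0125 top bias [-0.2599  1.4815] resid [ 0.2903  0.7965 -0.2903 -0.7965] card in tool [-0.0032 -0.0008  0.0369]
```

```bash
python3 -c "
from rig import ctrl
print(ctrl.hand_in())"
```

```text
the job is handed in; nothing more can be done
None
```

The clip is off the box wall and held squeezed wide open and upright astride the middle of the card's top edge, which sits about 24 mm below the hinge; nothing touched the card by the force readings and pictures, and I handed it in at about 12 s, with no verdict returned.

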